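Close the oil canister's T-handled screw plug without cross-threading

TASK

The T-handled screw plug of the larger oil canister stands proud on its neck, its thread not caught. Turn it backward (anticlockwise from above) until the thread start lets it drop down into the neck, then screw it forward (clockwise) fully home against its stop, without cross-threading it, and let go. Leave the smaller canister's round knob, which is already closed, alone.

Things in the scene. Friction and masses are not known exactly. Their poses are not given: they have to be found in the camera images.
- plug_bar (a point): centre of the steel T-handle of the larger canister's plug, on its vertical axis, 213 mm above the counter (201 once dropped). Bar 56 mm long (x), 12 thick (y, grip across it), 34 tall (z up): top 17 mm above this point; 17 mm below it is the top of the flange (82 mm across, 8 thick). It turns with the plug; +x points to the nib on the flange's rim. Canister 140 mm across, fixed.
- plug (a joint): turn of the T-handled plug, rad, growing clockwise from above (forward). 0: nib over the single dark fin on the neck (right above the canister's tap), the thread start, where it can drop if within 0.2 rad; 1.4: home, a hard stop, nib over the pair of fins. Starts at 0.55 to 1.1, on top of the thread, where going forward cross-threads it. Resists with 0.06 N m. One grasp does it all.
- plug_drop (a joint): how far the plug has sunk into its neck, m: 0 proud (12 mm gap under the flange), 0.012 fully down, flange on the rim. At the thread start the plug (about 0.2 kg) falls by its weight if free; held in the fingers it must be lowered with them. It must be 0.009 or more down to turn forward in the thread; let go, it sinks the rest.
- small_plug (a joint): turn of the round knob (38 mm across) on the smaller canister (104 mm across, on the other side of the counter), rad: 0 closed, as it starts, negative when unscrewed. Leave it alone.
Not all that is in view belongs to the job. What is shaped like the part that bears plug_bar but orange is not meant. What is shaped like the part that bears small_plug but pink is not meant.

How it is judged:
On the way, in this order (a step that is already met when the one before it is completed fails the run):
1. the plug is turned back to its thread start and has dropped into the neck (value of joint plug below 0.35 rad and value of joint plug_drop above 0.007 m), for 0.1 s.
2. the plug is screwed forward, down in its thread, to its stop (value of joint plug above 1.2 rad and value of joint plug_drop above 0.007 m), for 0.1 s.
At the end, for the whole second after the job is handed in: the T-handled plug is turned forward to within 0.2 rad of its stop (1.4 rad), sunk to within 2 mm of fully down (12 mm), and still; the small canister's knob is within 0.15 rad of closed (value of joint plug above 1.2 rad and value of joint plug_drop above 0.01 m and velocity of joint plug between -0.05 and 0.05 rad/s and value of joint small_plug above -0.15 rad); the robot touches nothing.
It fails at once if the T-handled plug is driven forward past 1.2 rad while still on top of its thread (cross-threaded) (value of joint plug above 1.2 rad and value of joint plug_drop below 0.005 m).
It fails at once if the small canister's knob is unscrewed by more than 0.15 rad (value of joint small_plug below -0.15 rad).
It also fails if it takes over 38 s, if anything falls off the work surface, if the arm or the gripper's body presses on something with over 40 N, if the wrist force passes 120 N, or if a joint passes its speed limit or range.

ROBOT

A 6-joint arm with a two-finger parallel gripper is mounted at the origin on the work surface. World frame = base frame: x ahead of the robot, y to its left, z up, the work surface at z = 0. Lengths are in m, angles in rad, forces in N, time in s.
With the tool pointing down it reaches from about 0.25 to 0.725 m from the base axis. Payload 4 kg.
Tool frame: the origin (TCP) lies where the fingers leave the gripper's body, on its centre line; the fingertips stand 73 mm ahead of it and the grasp point (between the pads) lies 54 mm ahead of it (bot.tips_ahead is the z of the fingertips in the tool frame, in m); z points along the fingers, y is the direction in which the jaws open and shut (so a half turn about z gives the same grasp; the last joint's range is limited). The gripper opens to 85 mm and grips with 20 to 120 N. Pads are 22 mm wide; open, the fingers measure 114 mm over their backs; the gripper's body (76 mm by 85 mm) begins 54 mm behind the grasp point. The pads swing forward as they close: fully open they stand 13 mm farther back than shut.
Start: joints at [1.162, 0.241, 0.005, 1.335, 0, 1.571], TCP at [0.199, 0.459, 0.304] pointing down, gripper open.
Joint ranges: [-2.72, 2.72], [-1.05, 1.87], [-1.09, 1.28], [-1.99, 2.15], [-1.42, 1.44], [-3.14, 3.14]. Speed limits (rad/s): [2.79, 2.79, 3.14, 3.14, 3.14, 3.14].

INTERFACE

Orientations are given as a unit quaternion [x, y, z, w].
In Python, from workcell import readout, camera, get_calibration, order, bot gives the robot as it stands.
- The arm moves only by the tool send_rows, never from a script. Its argument "moves" is a list of rows, each a list of 3 entries, a list of its own where there are three numbers: the shift along the tool's x, y, z in mm, then the turn, a rotation vector about the tool's x, y, z in rad, then the finger opening in mm, from 0 to 85.4. In form: [[[dx, dy, dz], [ax, ay, az], grip], ...]. A call has 1 to 12 rows; each row is the pose to reach, as a shift and turn from the pose measured when the call began, along the tool's axes at that moment; what a row does not reach only later rows make up. A row lasts 1/12 s, in which the tool goes at most 41.7 mm and 7.16 degrees, less where a joint would pass 70% of its speed; a pose out of reach is approached as far as the arm can. A call with a gripper value outside its range is refused whole. The fingers move at their own pace and stop on an object; the grip force is fixed at half the most. Time passes only in rows, so rows that repeat a pose let the fingers close. It gives the time, the measured TCP pose, the force and the opening at its end, in the units of the state.
- readout.get_obs(): the state, without advancing time (a new reading comes with each control period).
- camera(name): name is "scene" or "top"; returns the picture (480x640x3 uint8, red, green, blue); there is no depth.
- get_calibration(name): a dict with "fx", "fy", "cx", "cy" (pixels), "R" (3x3) and "t" (3): a world point X has camera coordinates R X + t. Camera axes: x right, y down, z forward; pixel columns grow to the right and rows downward; lengths in m; the calibration is good to about 2 mm. A picture is of the moment at which its call begins. get_calibration takes no time and is no camera call.
- order.job_done(): hands the job in, once; it reports no verdict.
The state is a dict: "clock": time; "joint_pos": joint angles; "joint_vel": joint speeds; "tau": joint torques, N m; "eef_pos": TCP position; "tool_rot": TCP orientation; "ft_force": force on the tool from outside, world axes, zero at the start; "ft_torque": the same for the moment, N m; "grip_width": finger opening in m.
Only numpy, scipy, OpenCV 4.12 (cv2) and the standard library are available. Lean on these libraries where they do the work, as an engineer would, in place of code of your own. Each camera call takes 0.05 s, during which the arm holds its last target. There are 200 camera calls.

## Working session

There is one attempt and no reset: what is moved stays moved. The work goes in short steps, Python scripts to look and compute and a tool call to move; the robot and the scene stay as the last step left them, time stands still between calls to the robot, and variables do not carry over. Pictures are saved under pics/ and viewed, about 8 in all and at most 12, crops included, and the job is handed in when it is done.

Besides the shell and the picture viewer there is one more tool, called after "Emit:" by a JSON object that holds its "op" and its "data". send_rows: Moves the arm, as the interface text tells. Its arguments: {"type":"object","properties":{"moves":{"type":"array","items":{"type":"array"}}},"required":["moves"]}

```bash
mkdir -p pics
python3 - <<'E'
from workcell import readout,camera,get_calibration,bot
import cv2,numpy as np
for n in("scene","top"):
    cv2.imwrite(f"pics/{n}1.png",camera(n)[:,:,::-1]); c=get_calibration(n)
    print(n,c["fx"],c["fy"],c["cx"],c["cy"],np.round(c["R"],4).tolist(),np.round(c["t"],4))
o=readout.get_obs();print(o["clock"],o["eef_pos"],o["tool_rot"],o["grip_width"])
E
```

```text
scene 549.1890068366287 549.1890068366287 318.18524998360516 243.06022639978045 [[0.7132, 0.7009, 0.0114], [0.5552, -0.555, -0.6195], [-0.4279, 0.4481, -0.7849]] [-0.3075 -0.1352  1.2936]
top 595.4738764260712 595.4738764260712 316.02275214944365 236.9791724664479 [[-0.0018, -0.9996, -0.0268], [-0.9816, 0.0069, -0.1906], [0.1907, 0.026, -0.9813]] [0.02   0.4735 1.162 ]
0.1 [0.19857175 0.4584064  0.3030813 ] [ 2.02984902e-01  9.79181400e-01 -9.36105319e-04 -1.99837244e-04] 0.08534253191309864
```

View pics/scene1.png

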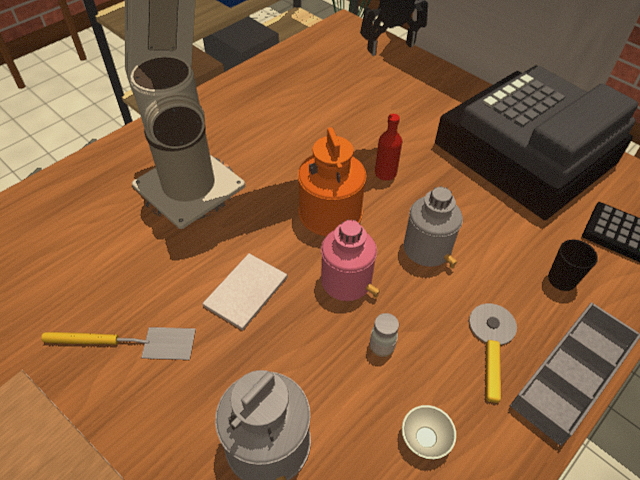

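View pics/top1.png

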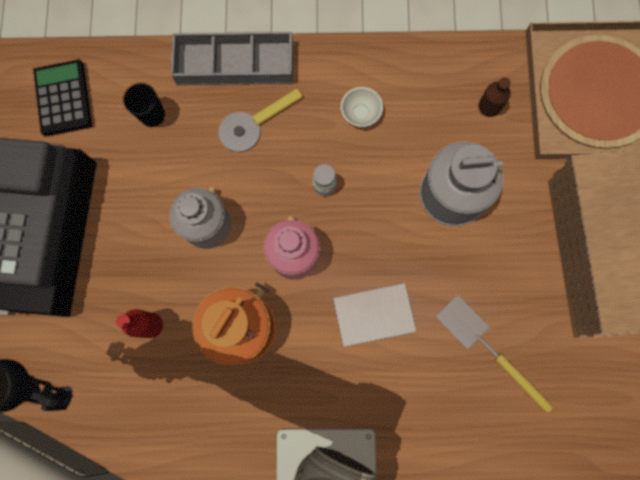

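Candidates for the plug:
- The grey T-handle is at scene (258,392) and top (477,163).
- The orange T-handle, at scene (332,142) and top (228,318), is the decoy.

Knobs: the grey one at top (190,207) must be left alone, and the pink one at top (290,240) is a decoy. I choose the grey T-handle and check it in one crop.

Run:
```python
import cv2,numpy as np
a=cv2.imread("pics/top1.png")[130:230,410:520]; b=cv2.imread("pics/scene1.png")[360:480,205:325]
f=lambda i:cv2.resize(i,(400,400*i.shape[0]//i.shape[1]),interpolation=cv2.INTER_CUBIC)
a,b=f(a),f(b);h=max(len(a),len(b))
p=lambda i:cv2.copyMakeBorder(i,0,h-len(i),0,0,cv2.BORDER_CONSTANT)
o=np.hstack([p(a),p(b)]); o=np.clip(o.astype(float)*1.3,0,255).astype(np.uint8)
cv2.imwrite("pics/crop1.png",o);print(a.shape,b.shape)
```

```text
(363, 400, 3) (400, 400, 3)
```

View pics/crop1.png

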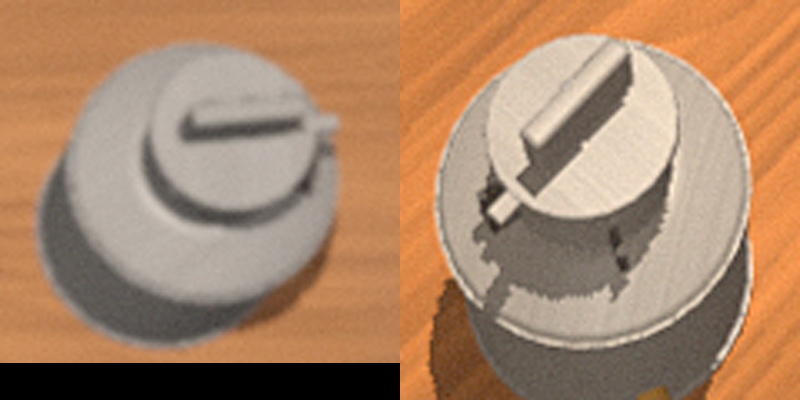

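The crop confirms the choice. It shows the grey T-handle, with the nib at crop top (325,123) and scene (503,208). The single fin is near scene crop (617,245) above the tap, and the fin pair is by the nib at (490,190).

```bash
cat > h.py <<'E'
import numpy as np,cv2
from workcell import get_calibration,readout
from scipy.optimize import least_squares
from scipy.spatial.transform import Rotation as Ro
C={n:get_calibration(n) for n in("scene","top")}
def proj(n,P):
    c=C[n];q=np.atleast_2d(P)@np.array(c["R"]).T+c["t"]
    return np.c_[c["fx"]*q[:,0]/q[:,2]+c["cx"],c["fy"]*q[:,1]/q[:,2]+c["cy"]]
def back(n,uv,z):
    c=C[n];R=np.array(c["R"]);o=-R.T@c["t"];d=R.T@[(uv[0]-c["cx"])/c["fx"],(uv[1]-c["cy"])/c["fy"],1]
    return o+d*(z-o[2])/d[2]
def bar(p,z=.23):
    x,y,t=p;u=np.array([np.cos(t),np.sin(t)]);v=np.array([-u[1],u[0]])
    return np.array([[*(np.array([x,y])+a*.028*u+b*.006*v),z] for a,b in((1,1),(1,-1),(-1,-1),(-1,1))])
def disc(p,r=.041,z=.196):
    a=np.linspace(0,2*np.pi,73);return np.c_[p[0]+r*np.cos(a),p[1]+r*np.sin(a),0*a+z]
E
python3 - <<'E'
from h import *
ct=lambda q:np.array(q)/ (400/110)+[410,130]
cs=lambda q:(np.array(q)-[400,0])/(400/120)+[205,360]
T=ct([[303,96],[305,117],[187,125],[195,103]])   # nib end right
S=cs([[522,128],[541,145],[630,55],[611,40]])
def ext(q):return np.array([q[:,0].min(),q[:,0].max(),q[:,1].min(),q[:,1].max()])
ft=np.array([ct([148,0])[0],ct([318,0])[0],ct([0,50])[1],ct([0,212])[1]])
fs=np.array([cs([488,0])[0],cs([678,0])[0],cs([0,35])[1],cs([0,218])[1]])
# order-free corners: use sorted by nearest
def r(p,ret=0):
    o=[]
    for n,B in(("top",T),("scene",S)):
        q=proj(n,bar(p)); d=np.linalg.norm(q[:,None]-B,axis=2);o.append((q-B[d.argmin(1)]).ravel())
    o+= [ext(proj("top",disc(p)))-ft, ext(proj("scene",disc(p)))-fs]
    return np.concatenate(o)
p0=[*back("top",ct([250,110]),.23)[:2],-1.6]
s=least_squares(r,p0,loss="soft_l1");p=s.x;print(p,np.round(r(p),1))
nt=back("top",ct([328,123]),.192);ns=back("scene",cs([503,208]),.192)
for k in(nt,ns):print("nib",np.arctan2(*(k[:2]-p[:2])[::-1]),np.linalg.norm(k[:2]-p[:2]))
for z in(.165,.175,.182):
    for w,f in(("fin",[618,248]),("pair",[490,193])):
        k=back("scene",cs(f),z);print(w,z,np.arctan2(*(k[:2]-p[:2])[::-1]),np.linalg.norm(k[:2]-p[:2]))
k=back("scene",cs([655,393]),.04);print("tap",k,np.arctan2(*(k[:2]-p[:2])[::-1]),np.linalg.norm(k[:2]-p[:2]))
for n,b in(("top",(410,130,520,230)),("scene",(205,360,325,480))):
    im=cv2.imread(f"pics/{n}1.png")[b[1]:b[3],b[0]:b[2]];im=cv2.resize(im,None,fx=4,fy=4,interpolation=2)
    for P in(bar(p),disc(p),disc(p,.070,.15)):cv2.polylines(im,[np.int32((proj(n,P)-b[:2])*4)],True,(0,0,255),1)
    cv2.imwrite(f"pics/o_{n}.png",im)
a=cv2.imread("pics/o_top.png");b=cv2.imread("pics/o_scene.png");a=cv2.copyMakeBorder(a,0,80,0,0,0)
cv2.imwrite("pics/ov.png",cv2.resize(np.hstack([a,b]),(800,417)))
o=readout.get_obs();R=Ro.from_quat(o["tool_rot"]);print(o["eef_pos"],R.as_matrix().round(3).tolist())
E
```

```text
[ 0.57678361 -0.2718872  -1.64689962] [ 2.  -1.   1.4 -0.2 -0.8  1.6 -0.6 -4.9  0.4  3.6 -4.9 -2.9  1.4 -1.9
  1.1 -0.2  1.   0.1 -1.7 -2.6 -2.8 -1.2 -1.7 -0.6]
nib -1.5573825145390465 0.04701173339891685
nib -1.450874117807884 0.04597458710621179
fin 0.165 -0.40140718805700565 0.04687038133943866
pair 0.165 -1.8799743229990842 0.04295715686303154
fin 0.175 -0.41381065446426785 0.05035443512131891
pair 0.175 -1.787746052160554 0.0435830575819005
fin 0.182 -0.4215182784456423 0.05279736479427477
pair 0.182 -1.7251001903552823 0.044235759344453895
tap [ 0.64500061 -0.2994503   0.04      ] -0.38399307964282137 0.07357502271303411
[0.19857175 0.4584064  0.3030813 ] [[-0.918, 0.398, -0.001], [0.398, 0.918, -0.002], [0.0, -0.002, -1.0]]
```

View pics/ov.png

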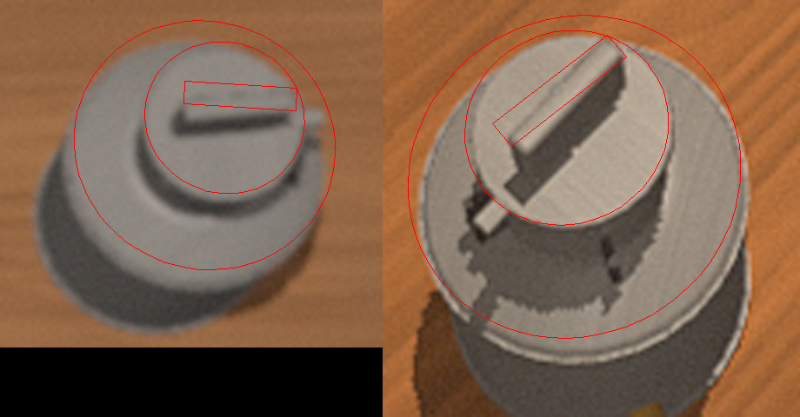

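Run:
```python
from h import *
ct=lambda q:np.array(q)/ (400/110)+[410,130]
cs=lambda q:(np.array(q)-[400,0])/(400/120)+[205,360]
T=ct([[303,96],[305,117],[187,125],[195,103]])
S=cs([[541,145],[522,128],[611,40],[630,55]])
ext=lambda q:np.array([q[:,0].min(),q[:,0].max(),q[:,1].min(),q[:,1].max()])
ft=np.array([ct([148,0])[0],ct([318,0])[0],ct([0,50])[1],ct([0,212])[1]])
fs=np.array([cs([488,0])[0],cs([678,0])[0],cs([0,35])[1],cs([0,218])[1]])
def r(p,w=(1,1)):
    return np.concatenate([w[0]*(proj("top",bar(p))-T).ravel(),w[0]*(ext(proj("top",disc(p)))-ft),w[1]*(proj("scene",bar(p))-S).ravel(),w[1]*(ext(proj("scene",disc(p)))-fs)])
for w in((1,0),(0,1),(1,1)):
    p=least_squares(r,[.57,-.27,-1.5],args=(w,),loss="soft_l1").x;print(p);
print(np.round(r(p),1))
for n,f in(("top",[328,123]),("scene",[503,208])):
    k=back(n,(ct if n=="top" else cs)(f),.192)[:2]-p[:2];print("nib",np.arctan2(k[1],k[0]),np.hypot(*k))
for w,f,z in(("fin",[618,248],.17),("pair",[490,193],.17),("tap",[655,393],.04)):
    k=back("scene",cs(f),z)[:2]-p[:2];print(w,np.arctan2(k[1],k[0]),np.hypot(*k))
a=[]
for n,b in(("top",(410,130,520,230)),("scene",(205,360,325,480))):
    im=cv2.imread(f"pics/{n}1.png")[b[1]:b[3],b[0]:b[2]];im=cv2.resize(im,None,fx=4,fy=4,interpolation=2)
    for P in(bar(p),disc(p)):cv2.polylines(im,[np.int32((proj(n,P)+.5-b[:2])*4)],True,(0,0,255),1)
    a.append(cv2.copyMakeBorder(im,0,480-len(im),0,0,0))
cv2.imwrite("pics/ov2.png",cv2.resize(np.hstack(a),(800,417)))
# tool target: y across bar; move from start
o=readout.get_obs();R=Ro.from_quat(o["tool_rot"])
for t in(p[2],p[2]+np.pi):
    xx=np.array([np.cos(t),np.sin(t),0]);Rt=np.c_[xx,np.cross([0,0,-1],xx),[0,0,-1]]
    print("rotvec tool",(R.inv()*Ro.from_matrix(Rt)).as_rotvec().round(3))
print("shift mm",(R.inv().apply([p[0],p[1],.32]-o["eef_pos"])*1000).round(1),o["joint_pos"])
```

```text
[ 0.57221478 -0.26982974 -1.51823781]
[ 0.5799421  -0.27113334 -1.49567509]
[ 0.57750358 -0.27050357 -1.47793557]
[ 0.4 -4.   0.9 -3.2  1.4 -2.2 -1.8 -2.7  0.2 -0.7 -2.  -3.  -1.2  0.1
 -2.  -0.3 -0.3 -3.9  0.4 -3.3 -1.7 -0.1 -2.  -1. ]
nib -1.5726435155484209 0.04839121580662415
nib -1.4694986019817404 0.0472703429104469
fin -0.43989699658688747 0.04852426802379799
pair -1.8410332474412692 0.044748511192229994
tap -0.4051349323115767 0.07344223481943335
rotvec tool [-1.000e-03 -2.000e-03 -2.072e+00]
rotvec tool [-2.000e-03  1.000e-03  1.069e+00]
shift mm [-637.5 -518.2  -15.9] [1.16201368e+00 2.41359882e-01 3.83424039e-03 1.33518505e+00
 1.13773081e-05 1.57082451e+00]
```

View pics/ov2.png

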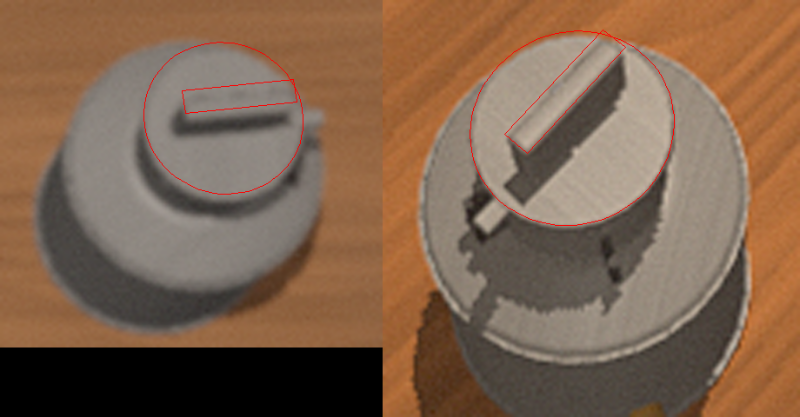

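Both views agree that the bar centre is about (0.576,-0.2705), with its yaw at about -1.50. The fin is at -0.42, so the plug starts at about 1.08. I'll raise the arm and travel over.

Emit:
{"op": "send_rows", "data": {"moves": [[[0,0,-40],[0,0,0],85],[[0,0,-80],[0,0,0],85],[[0,0,-97],[0,0,0.1],85],[[-637,-518,-97],[0,0,0.2],85],[[-637,-518,-97],[0,0,0.3],85],[[-637,-518,-97],[0,0,0.4],85],[[-637,-518,-97],[0,0,0.5],85],[[-637,-518,-97],[0,0,0.6],85],[[-637,-518,-97],[0,0,0.7],85],[[-637,-518,-97],[0,0,0.8],85],[[-637,-518,-97],[0,0,0.9],85],[[-637,-518,-97],[0,0,1.0],85]]}}

```text
clock: 1.1
eef_pos: [0.3717, 0.1238, 0.4004]
tool_rot: [0.649, 0.76, -0.001, 0.0]
ft_force: [0.6, 0.1, -0.6]
grip_width: 0.085
```

```bash
cat > s.py <<'E'
from h import *
def go(P,th,**k):
    o=readout.get_obs();R=Ro.from_quat(o["tool_rot"]);m=R.as_matrix()
    xx=np.array([np.cos(th),np.sin(th),0]);Rt=Ro.from_matrix(np.c_[xx,np.cross([0,0,-1],xx),[0,0,-1]])
    print("t",o["clock"],"pos",o["eef_pos"].round(4) if hasattr(o["eef_pos"],"round") else o["eef_pos"],"yaw",round(np.arctan2(m[1,0],m[0,0]),3),"q",np.round(o["joint_pos"],2),"F",np.round(o["ft_force"],1),"M",np.round(o["ft_torque"],2),"w",round(o["grip_width"],4))
    print("shift",(R.inv().apply(np.array(P)-o["eef_pos"])*1000).round(1),"turn",(R.inv()*Rt).as_rotvec().round(3))
E
python3 -c "
from s import *
go([.576,-.2705,.32],-1.5+np.pi);go([.576,-.2705,.32],-1.5)"
```

```text
t 1.1 pos [0.3717 0.1238 0.4004] yaw 1.728 q [ 0.32  0.   -0.02  1.55 -0.    1.74] F [ 0.6  0.1 -0.6] M [ 0.03 -0.06  0.02] w 0.085
shift [-421.3  140.1   80.9] turn [-0.001  0.002  0.086]
t 1.1 pos [0.3717 0.1238 0.4004] yaw 1.728 q [ 0.32  0.   -0.02  1.55 -0.    1.74] F [ 0.6  0.1 -0.6] M [ 0.03 -0.06  0.02] w 0.085
shift [-421.3  140.1   80.9] turn [-2.000e-03 -2.000e-03 -3.055e+00]
```

Emit:
{"op": "send_rows", "data": {"moves": [[[-421,140,0],[0,0,0.086],85],[[-421,140,0],[0,0,0.086],85],[[-421,140,0],[0,0,0.086],85],[[-421,140,0],[0,0,0.086],85],[[-421,140,0],[0,0,0.086],85],[[-421,140,0],[0,0,0.086],85],[[-421,140,0],[0,0,0.086],85],[[-421,140,0],[0,0,0.086],85],[[-421,140,0],[0,0,0.086],85],[[-421,140,0],[0,0,0.086],85],[[-421,140,0],[0,0,0.086],85],[[-421,140,40],[0,0,0.086],85]]}}

```text
clock: 2.1
eef_pos: [0.5828, -0.2781, 0.3692]
tool_rot: [0.683, 0.73, 0.002, 0.012]
ft_force: [1.4, -0.8, 1.3]
grip_width: 0.085
```

```bash
python3 -c "
from s import *
go([.576,-.2705,.268],-1.5+np.pi)"
```

```text
t 2.1 pos [ 0.5828 -0.2781  0.3692] yaw 1.637 q [-0.44  0.53  0.59  1.61 -0.    1.06] F [ 1.4 -0.8  1.3] M [-0.   -0.1  -0.01] w 0.085
shift [  9.5  -8.2 100.9] turn [ 0.019  0.015 -0.005]
```

Emit:
{"op": "send_rows", "data": {"moves": [[[9,-8,30],[0.019,0.015,0],85],[[9,-8,55],[0.019,0.015,0],85],[[9,-8,75],[0.019,0.015,0],85],[[9,-8,92],[0.019,0.015,0],85],[[9,-8,92],[0.019,0.015,0],85],[[9,-8,92],[0.019,0.015,0],50],[[9,-8,92],[0.019,0.015,0],50]]}}

```text
clock: 2.68
eef_pos: [0.5764, -0.271, 0.2779]
tool_rot: [0.683, 0.73, 0.0, 0.0]
ft_force: [0.4, 0.1, 0.4]
grip_width: 0.063
```

```bash
python3 -c "
from s import *
from workcell import camera
go([.576,-.2705,.276],-1.5+np.pi)
a=[]
for n,b in(('top',(400,120,520,240)),('scene',(205,330,325,450))):
    im=camera(n)[b[1]:b[3],b[0]:b[2],::-1];a.append(cv2.resize(im,(400,400),interpolation=2))
cv2.imwrite('pics/g1.png',np.hstack(a))"
```

```text
t 2.6833 pos [ 0.5764 -0.271   0.2779] yaw 1.637 q [-0.44  0.53  0.36  1.41  0.    1.06] F [0.4 0.1 0.4] M [ 0.02 -0.03  0.03] w 0.063
shift [ 0.5 -0.4  1.9] turn [ 0.001  0.    -0.005]
```

View pics/g1.png

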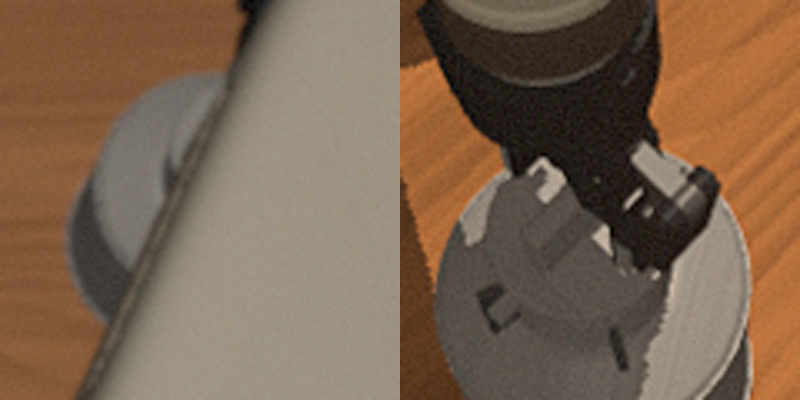

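The top view is blocked by the arm. The scene crop shows the fingers straddling the bar, with the bar end at about (560,235) and one pad on each side at (525,180) and (665,200). I'll close slowly and feel for contact.

Emit:
{"op": "send_rows", "data": {"moves": [[[0,0,0],[0,0,0],45],[[0,0,0],[0,0,0],36],[[0,0,0],[0,0,0],30],[[0,0,0],[0,0,0],26],[[0,0,0],[0,0,0],24],[[0,0,0],[0,0,0],24]]}}

```text
clock: 3.28
eef_pos: [0.5767, -0.2711, 0.2788]
tool_rot: [0.683, 0.73, 0.001, 0.001]
ft_force: [-0.4, -0.7, 0.0]
grip_width: 0.0237
```

```bash
python3 -c "
from s import *
go([.576,-.2705,.276],-1.5+np.pi)"
```

```text
t 3.2833 pos [ 0.5767 -0.2711  0.2788] yaw 1.637 q [-0.44  0.53  0.37  1.4   0.    1.06] F [-0.4 -0.7  0. ] M [-0.02  0.03 -0.  ] w 0.0237
shift [ 0.7 -0.7  2.8] turn [ 0.003  0.001 -0.005]
```

Emit:
{"op": "send_rows", "data": {"moves": [[[0,0,2],[0,0,0],20],[[0,0,2],[0,0,0],17],[[0,0,2],[0,0,0],15],[[0,0,2],[0,0,0],14],[[0,0,2],[0,0,0],14]]}}

```text
clock: 3.7
eef_pos: [0.576, -0.2711, 0.2764]
tool_rot: [0.683, 0.73, 0.0, 0.001]
ft_force: [-3.1, 0.5, 0.5]
grip_width: 0.0139
```

```bash
python3 -c "
from s import *
from workcell import camera
go([.576,-.2705,.276],-1.5+np.pi)
b=(205,330,325,450)
im=camera('scene')[b[1]:b[3],b[0]:b[2],::-1];cv2.imwrite('pics/g2.png',cv2.resize(im,(500,500),interpolation=2))"
```

```text
t 3.7 pos [ 0.576  -0.2711  0.2764] yaw 1.637 q [-0.44  0.53  0.36  1.4  -0.    1.06] F [-3.1  0.5  0.5] M [-0.02  0.53  0.  ] w 0.0139
shift [ 0.6 -0.   0.4] turn [ 0.001  0.001 -0.005]
```

View pics/g2.png

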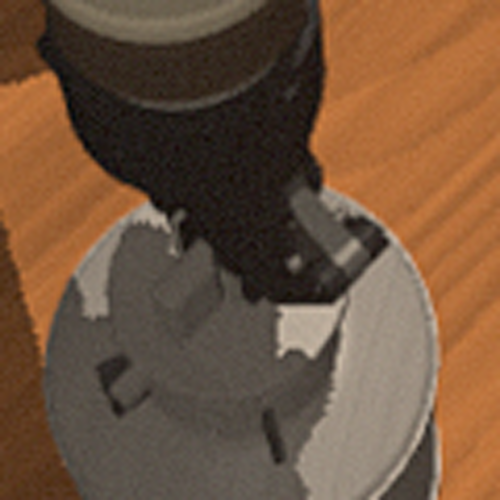

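One finger touches on the -x side (Fx -3 N), so the bar sits 1-2 mm toward -x. I'll shift and grip.

Emit:
{"op": "send_rows", "data": {"moves": [[[0,-1,0],[0,0,0],14],[[0,-1,0],[0,0,0],10],[[0,-1,0],[0,0,0],5],[[0,-1,0],[0,0,0],5],[[0,-1,0],[0,0,0],5]]}}

```text
clock: 4.17
eef_pos: [0.5751, -0.2712, 0.2765]
tool_rot: [0.683, 0.73, 0.0, 0.001]
ft_force: [-1.0, 0.1, 0.7]
grip_width: 0.0107
```

```bash
python3 -c "
from s import *
go([.5745,-.2705,.276],-1.5+np.pi)"
```

```text
t 4.1667 pos [ 0.5751 -0.2712  0.2765] yaw 1.637 q [-0.44  0.53  0.36  1.4  -0.    1.06] F [-1.   0.1  0.7] M [-0.03  0.29  0.02] w 0.0107
shift [ 0.7 -0.5  0.5] turn [ 0.001  0.001 -0.005]
```

Emit:
{"op": "send_rows", "data": {"moves": [[[0,0,0],[0,0,-0.09],5],[[0,0,0],[0,0,-0.18],5],[[0,0,0],[0,0,-0.27],5],[[0,0,0],[0,0,-0.36],5],[[0,0,0],[0,0,-0.45],5],[[0,0,0],[0,0,-0.5],5],[[0,0,0],[0,0,-0.5],5]]}}

```text
clock: 4.75
eef_pos: [0.5746, -0.2713, 0.2765]
tool_rot: [0.481, 0.877, -0.0, 0.0]
ft_force: [-2.4, -0.9, 0.2]
grip_width: 0.0106
```

```bash
python3 -c "
from s import *
go([.5745,-.2705,.276],-.42+np.pi)"
```

```text
t 4.75 pos [ 0.5746 -0.2713  0.2765] yaw 2.137 q [-0.44  0.53  0.36  1.4  -0.    0.56] F [-2.4 -0.9  0.2] M [-0.09  0.67  0.1 ] w 0.0106
shift [0.8 0.4 0.5] turn [-0.001  0.001 -0.584]
```

Turning works and the forces are small. I'll turn the remaining 0.58 or so.

Emit:
{"op": "send_rows", "data": {"moves": [[[0,0,0],[0,0,-0.09],5],[[0,0,0],[0,0,-0.18],5],[[0,0,0],[0,0,-0.27],5],[[0,0,0],[0,0,-0.36],5],[[0,0,0],[0,0,-0.45],5],[[0,0,0],[0,0,-0.54],5],[[0,0,0],[0,0,-0.57],5],[[0,0,0],[0,0,-0.57],5]]}}

```text
clock: 5.42
eef_pos: [0.5742, -0.2718, 0.2758]
tool_rot: [0.216, 0.976, -0.001, -0.0]
ft_force: [-1.5, -2.2, -2.0]
grip_width: 0.0102
```

```bash
python3 -c "
from s import *
from workcell import camera
go([.5745,-.2705,.276],-.42+np.pi)
b=(205,350,325,470)
im=camera('scene')[b[1]:b[3],b[0]:b[2],::-1];cv2.imwrite('pics/g3.png',cv2.resize(im,(500,500),interpolation=2))"
```

```text
t 5.4167 pos [ 0.5742 -0.2718  0.2758] yaw 2.706 q [-0.44  0.53  0.36  1.4  -0.   -0.01] F [-1.5 -2.2 -2. ] M [-0.36  0.37  0.1 ] w 0.0102
shift [ 0.3  1.3 -0.2] turn [-0.002 -0.001 -0.016]
```

View pics/g3.png

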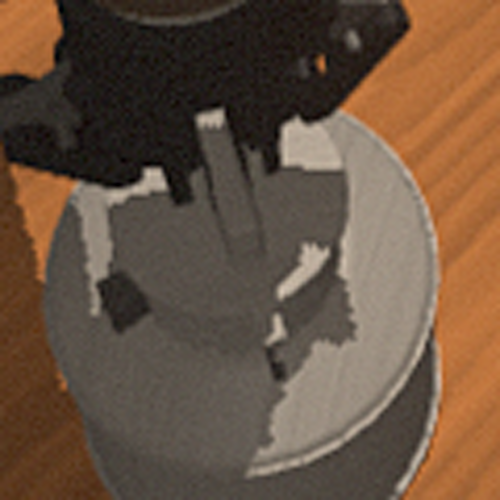

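The nib at (277,325) is right above the single fin at (277,362). The fingers now carry the plug's weight (Fz -2 N). I'll lower 11.5 mm.

Emit:
{"op": "send_rows", "data": {"moves": [[[0,0,4],[0,0,0],5],[[0,0,8],[0,0,0],5],[[0,0,11],[0,0,0],5],[[0,0,11.5],[0,0,0],5],[[0,0,11.5],[0,0,0],5],[[0,0,11.5],[0,0,0],5]]}}

```text
clock: 5.97
eef_pos: [0.5742, -0.2718, 0.2645]
tool_rot: [0.217, 0.976, -0.001, -0.0]
ft_force: [-1.9, -1.2, 0.3]
grip_width: 0.0106
```

```bash
python3 -c "
from s import *
go([.5745,-.2705,.264],-1.82+np.pi)"
```

```text
t 5.9667 pos [ 0.5742 -0.2718  0.2645] yaw 2.705 q [-0.44  0.53  0.33  1.37 -0.   -0.  ] F [-1.9 -1.2  0.3] M [-0.07  0.43 -0.04] w 0.0106
shift [0.3 1.3 0.5] turn [-2.000e-03  1.000e-03  1.383e+00]
```

The plug went down 11.3 mm with no resisting force. Next I screw it forward.

Emit:
{"op": "send_rows", "data": {"moves": [[[0,0,0],[0,0,0.1],5],[[0,0,0],[0,0,0.2],5],[[0,0,0],[0,0,0.3],5],[[0,0,0],[0,0,0.4],5],[[0,0,0],[0,0,0.5],5],[[0,0,0],[0,0,0.6],5],[[0,0,0],[0,0,0.7],5],[[0,0,0],[0,0,0.8],5],[[0,0,0],[0,0,0.9],5],[[0,0,0],[0,0,1.0],5],[[0,0,0],[0,0,1.1],5],[[0,0,0],[0,0,1.1],5]]}}

```text
clock: 6.97
eef_pos: [0.5751, -0.2712, 0.2646]
tool_rot: [0.695, 0.719, 0.0, 0.001]
ft_force: [1.2, 0.8, -1.1]
grip_width: 0.0107
```

```bash
python3 -c "
from s import *
go([.5745,-.2705,.264],-1.82+np.pi)"
```

```text
t 6.9667 pos [ 0.5751 -0.2712  0.2646] yaw 1.604 q [-0.44  0.53  0.33  1.37 -0.    1.1 ] F [ 1.2  0.8 -1.1] M [ 0.23 -0.19 -0.07] w 0.0107
shift [ 0.7 -0.6  0.6] turn [0.001 0.001 0.282]
```

Emit:
{"op": "send_rows", "data": {"moves": [[[0,0,0],[0,0,0.07],5],[[0,0,0],[0,0,0.14],5],[[0,0,0],[0,0,0.2],5],[[0,0,0],[0,0,0.24],5],[[0,0,0],[0,0,0.28],5],[[0,0,0],[0,0,0.28],5]]}}

```text
clock: 7.47
eef_pos: [0.5754, -0.2712, 0.2645]
tool_rot: [0.788, 0.615, 0.0, 0.001]
ft_force: [-0.8, -1.1, -0.4]
grip_width: 0.0109
```

```bash
python3 -c "
from s import *
go([.5745,-.2705,.264],-1.82+np.pi)"
```

```text
t 7.4667 pos [ 0.5754 -0.2712  0.2645] yaw 1.326 q [-0.44  0.53  0.33  1.37 -0.    1.38] F [-0.8 -1.1 -0.4] M [-0.08  0.05 -0.13] w 0.0109
shift [ 0.5 -1.1  0.5] turn [0.002 0.    0.004]
```

Emit:
{"op": "send_rows", "data": {"moves": [[[0,0,0],[0,0,0.03],5],[[0,0,0],[0,0,0.06],5],[[0,0,0],[0,0,0.06],5]]}}

```text
clock: 7.72
eef_pos: [0.5755, -0.2712, 0.2646]
tool_rot: [0.805, 0.593, 0.0, 0.001]
ft_force: [-1.6, -1.2, 0.5]
grip_width: 0.0109
```

```bash
python3 -c "
from s import *
go([.5745,-.2705,.264],-1.82+np.pi)"
```

```text
t 7.7167 pos [ 0.5755 -0.2712  0.2646] yaw 1.27 q [-0.44  0.53  0.33  1.37 -0.    1.43] F [-1.6 -1.2  0.5] M [-0.2   0.34  1.13] w 0.0109
shift [ 0.3 -1.2  0.6] turn [ 0.002  0.001 -0.051]
```

The torque jumped to 1.1 N m, so the stop is reached. I'll relax, release and lift clear.

Emit:
{"op": "send_rows", "data": {"moves": [[[0,0,0],[0,0,-0.02],5],[[0,0,0],[0,0,-0.02],20],[[0,0,0],[0,0,-0.02],40],[[0,0,0],[0,0,-0.02],60],[[0,0,0],[0,0,-0.02],60],[[0,0,-15],[0,0,-0.02],60],[[0,0,-45],[0,0,-0.02],60],[[0,0,-80],[0,0,-0.02],60],[[0,0,-100],[0,0,-0.02],60],[[0,0,-100],[0,0,-0.02],60]]}}

```text
clock: 8.55
eef_pos: [0.5767, -0.2716, 0.3711]
tool_rot: [0.799, 0.601, 0.003, 0.006]
ft_force: [0.1, 0.2, 0.9]
grip_width: 0.0602
```

```bash
python3 -c "
from s import *
from workcell import camera
go([.4,-.05,.37],-1.82+np.pi)
b=(205,350,325,470)
im=camera('scene');cv2.imwrite('pics/full.png',im[:,:,::-1]);im=im[b[1]:b[3],b[0]:b[2],::-1];cv2.imwrite('pics/g4.png',cv2.resize(im,(500,500),interpolation=2))"
```

```text
t 8.55 pos [ 0.5767 -0.2716  0.3711] yaw 1.29 q [-0.44  0.52  0.58  1.62 -0.    1.41] F [0.1 0.2 0.9] M [ 0.05 -0.02 -0.02] w 0.0602
shift [ 164.  -231.1   -2.3] turn [ 0.013  0.003 -0.031]
```

View pics/g4.png

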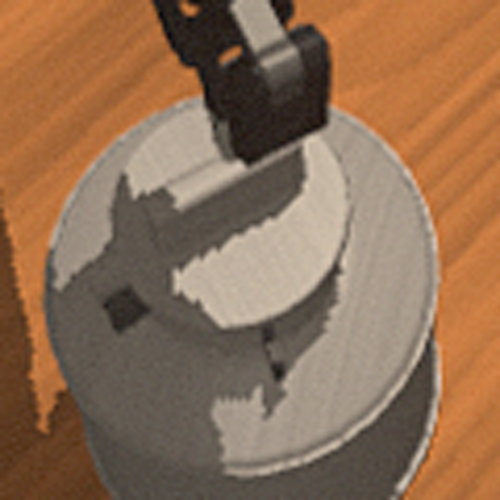

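Emit:
{"op": "send_rows", "data": {"moves": [[[40,-50,0],[0,0,0],60],[[70,-90,0],[0,0,0],60],[[100,-130,0],[0,0,0],60],[[130,-180,0],[0,0,0],60],[[160,-225,0],[0,0,0],60],[[160,-225,0],[0,0,0],60],[[160,-225,0],[0,0,0],60],[[160,-225,0],[0,0,0],60],[[160,-225,0],[0,0,0],60],[[160,-225,0],[0,0,0],60]]}}

```text
clock: 9.43
eef_pos: [0.4047, -0.0556, 0.3653]
tool_rot: [0.799, 0.601, 0.002, 0.004]
ft_force: [-0.1, 0.9, 0.3]
grip_width: 0.0599
```

```bash
python3 -c "
from s import *
from workcell import camera
go([.4,-.05,.37],-1.82+np.pi)
p=[.5755,-.271,-1.84];a=[]
for n,b in(('top',(410,130,520,240)),('scene',(205,350,325,470))):
    im=camera(n)[b[1]:b[3],b[0]:b[2],::-1];k=400/im.shape[1];im=cv2.resize(im,(400,400),interpolation=2);a.append(im.copy())
    for P in(bar(p,.218),disc(p,.041,.184)):cv2.polylines(im,[np.int32((proj(n,P)+.5-b[:2])*k)],True,(0,0,255),1)
    for z in (.218,.23):
        print(n,z,proj(n,bar(p,z)).round(1).tolist())
    a.append(im)
cv2.imwrite('pics/end.png',cv2.resize(np.vstack([np.hstack(a[::2]),np.hstack(a[1::2])]),(600,600)))"
```

```text
t 9.4333 pos [ 0.4047 -0.0556  0.3653] yaw 1.29 q [-0.13  0.03 -0.08  1.45 -0.    1.72] F [-0.1  0.9  0.3] M [ 0.   -0.    0.03] w 0.0599
shift [ 4.1 -6.  -4.8] turn [ 0.009  0.002 -0.031]
top 0.218 [[493.4, 161.3], [491.9, 167.6], [460.7, 159.8], [462.2, 153.5]]
top 0.23 [[495.2, 159.1], [493.7, 165.5], [462.1, 157.6], [463.6, 151.3]]
scene 0.218 [[240.0, 401.8], [236.3, 394.4], [272.9, 375.4], [276.8, 382.4]]
scene 0.23 [[239.1, 398.2], [235.3, 390.8], [272.4, 371.6], [276.4, 378.7]]
```

View pics/end.png

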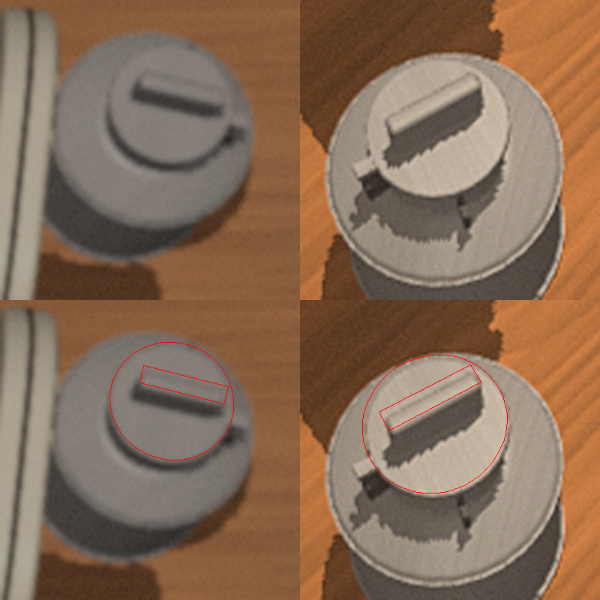

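The nib at (363,168) now sits over the fin pair at (375,185), and the bar overlay matches yaw -1.84 at the dropped height. The arm is clear, so I'm handing in.

```bash
python3 -c "
from workcell import order
print(order.job_done())"
```

```text
the job is handed in; nothing more can be done
None
```

The grey plug is screwed home and released, and the job was handed in at about 9.5 s on the robot's clock. No verdict is reported, so the result rests on my own checks.

**What I did:** I gripped the grey T-handle once and turned it back about 1.07 rad to the single fin. I lowered it 11.3 mm without resistance, then screwed it forward about 1.4 rad. The wrist moment jumped to 1.1 N m at the stop. I then relaxed, let go and moved the arm clear.

**Last checks:**
- **Turn:** the final pictures show the nib over the fin pair.
- **Depth:** the drawn bar and flange outlines match the dropped height to within a few pixels. I did not measure the last 0.7 mm; the plug should sink it by itself once free.
- **Contact:** the wrist force was below 1 N with the arm clear.
- **Small knob:** I never went near it and took no close picture of it at the end.

**Disagreement:** the two cameras differed by about 8 mm in x for the plug's position. Feeling for contact with the fingers settled it at x about 0.575.

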